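# Weigh the salami bar on the spring balance

### The job

Check how far the salamis have dried: lift their wooden bar, level, straight up out of both U brackets of the drying stand, and hang it by the slot in its handle board on the hook of the spring balance. Lower it gently so that the sprung hook never drops to near its bottom stop, let go, and leave it hanging level and free until the hook has stopped bobbing. Leave everything else where it stands.

Things in the scene. Friction and masses are not known exactly. Their poses are not given: they have to be found in the camera images.
- bar: Loose pale wooden bar, 16 mm square, 200 mm long, round end knobs 26 mm dia x 12 mm; 0.30 to 0.55 kg. Origin mid-axis; x across, y along, z up; same after a half turn about z. On its middle stands a slotted handle board 14 mm thick (x), 100 mm wide (y), top at z = +104 mm. Two salamis (34 mm dia, reddish-brown) are fixed under it at y = +42 and -42 mm, reaching down to z = -74 mm.
- bar_crown (a point): Middle of the upper edge of the handle slot, z = +52 mm in the bar's frame; it comes to rest on the hook. The slot goes through the board along x, 70 mm wide (y), from z = +8 to +52 mm. Above it, z = +52 to +104 mm, is solid wood to grip from above, fingers closing along x.
- bar_end_left (a point): Underside of the bar where it lies in one bracket: y = +77 mm, z = -8 mm in the bar's frame.
- bar_end_right (a point): Underside of the bar where it lies in the other bracket: y = -77 mm, z = -8 mm in the bar's frame.
- stand: Drying stand, fixed: wooden base 70 x 200 x 14 mm, two steel uprights 10 mm thick at y = +77 and -77 mm, each ending in an open-topped U bracket. Origin at the centre of its underside on the worktop, y along the bar, z up. The U's floor is at z = 97 mm (the bar's axis rests at 105 mm), its arms rise to z = 127 mm; 21 mm wide inside (x).
- scale: Spring balance, fixed: white base 205 x 130 x 14 mm with a white column (50 x 70 mm, centre at x = +115 mm, 181 mm high) at its back. Origin on the worktop straight below the hook's seat; the hook's open end points along -x, away from the column; z up. Nothing stands above the hook.
- hook_seat (a point): Middle of the hook's seat, top face, 250 mm above the worktop unloaded; axes as the scale's; sinks with the hook. Flat steel strip 24 mm wide (y), 8 mm thick; seat flat from x = -16 to +18 mm, with an upturned lip (x = -22 to -16 mm, 14 mm above the seat) at the open end. Behind x = +18 mm the arm is 5 mm higher and runs back to the rod at x = +115 mm.
- hook (a joint): How far the sprung hook has dipped, m: 0 unloaded, 0.055 at the bottom stop. Spring 170 N/m (starts to yield at 0.25 N), lightly damped: the bar makes it dip about 0.016 to 0.031, and it bobs for about a second.
- lime: Lime, 60 x 48 x 48 mm, lying on the worktop; origin at the centre of its underside. Bystander.
- lemon: Lemon, 78 x 55 x 56 mm, lying in front of the sink; origin at the centre of its underside. Bystander.
- green_lid_jar: Spice jar with a green lid, 44 mm dia, 100 mm high; origin at the centre of its underside. Bystander.
- yellow_lid_jar: Glass jar with a yellow lid, 56 mm dia, 70 mm high, in front of the sink; origin at the centre of its underside. Bystander.

How it is judged (in metres and radians):
On the way, in this order (a step that is already met when the one before it is completed fails the run):
1. the bar is lifted straight up until both ends are clear above the arms of the U brackets, level and still over the stand (z of each of bar_end_left, bar_end_right in the frame of stand above 0.129 m and horizontal distance between bar and stand below 0.05 m and angle between bar's own z axis and vertical below 0.2 rad), for 0.05 s.
2. the bar hangs on the hook by its slot and the hook carries it (x of bar_crown in the frame of hook_seat between -0.02 and 0.022 m and y of bar_crown in the frame of hook_seat between -0.035 and 0.035 m and z of bar_crown in the frame of hook_seat between -0.006 and 0.01 m and value of joint hook above 0.008 m and angle between bar's own z axis and vertical below 0.15 rad), for 0.2 s.
At the end, for the whole second after the job is handed in: The bar hangs by the upper edge of its handle slot on the hook's seat, in front of the column (crown within about 20 mm of the seat's middle along the hook, 35 mm across, resting on it), level within 0.15 rad, the hook dipped by more than 8 mm under its weight, and bar and hook at rest (all of step 2 and velocity of joint hook between -0.01 and 0.01 m/s and linear speed of bar below 0.02 m/s and angular speed of bar below 0.2 rad/s); the robot touches nothing.
It fails at once if the hook dips more than 48 mm (load dropped on it, or hook pushed down) (value of joint hook above 0.048 m).
It fails at once if the bar tips by more than 0.4 rad (angle between bar's own z axis and vertical above 0.4 rad).
It fails at once if a bystander is moved by more than 30 mm (distance of any of lime, lemon, green_lid_jar, yellow_lid_jar from where it was at the start of the episode above 0.03 m).
It also fails if it takes over 54 s, if anything falls off the work surface, if the arm or the gripper's body presses on something with over 40 N, if the wrist force passes 120 N, or if a joint passes its speed limit or range.

### The arm

A 6-joint arm with a two-finger parallel gripper is mounted at the origin on a cart in front of the work surface, level with it; the furniture and walls round the work are solid. World frame = base frame: x ahead of the robot, y to its left, z up, the work surface at z = 0. Lengths are in m, angles in degrees, forces in N, time in s.
With the tool pointing down it reaches from about 0.4 to 0.825 m from the base axis. Payload 7 kg.
Tool frame: the origin (TCP) lies midway between the tips of the shut fingers; the grasp point (between the pads) lies 19 mm behind it; z points along the fingers, y is the line along which they close (so a half turn about z gives the same grasp; the last joint's range is limited). The gripper opens to 88 mm and grips with 3 to 60 N. Pads are 19 mm wide; open, the fingers measure 130 mm over their backs; the gripper's body (78 mm by 193 mm) begins 47 mm behind the grasp point.
Start: joints at [-51.446, 20.546, 0.682, 0, -70.136, -16.507], TCP at [0.253, -0.626, 0.189] pointing down, gripper open.
Joint ranges: [-176.03, 176.03], [-82.01, 121.73], [-58.28, 71.71], [-173.87, 95.51], [-174.79, -0.11], [-173.66, 173.66]. Speed limits (degrees/s): [136.94, 136.94, 172.46, 180, 180, 180].

### API

Orientations are given as [roll, pitch, yaw] about the fixed x, y, z axes, in that order (R = Rz(yaw) Ry(pitch) Rx(roll)).
In Python, from plant import ctrl gives the robot as it stands. The module is installed in compiled form; this text tells all that it offers.
- The arm moves only by the tool send_rows, never from a script. Its argument "plan" is a list that holds one entry, the list of rows, each a list of 6 numbers: the shift along the tool's x, y, z in cm, then the turn, a rotation vector about the tool's x, y, z in degrees. A call has 1 to 8 rows; each row is the pose to reach, as a shift and turn from the pose commanded when the call began, along the tool's axes at that moment; what a row does not reach only later rows make up. A row lasts 1/12 s, in which the tool goes at most 41.7 mm and 7.16 degrees, less where a joint would pass 70% of its speed; a pose out of reach is approached as far as the arm can. A call with a gripper value outside its range is refused whole. "fingers" is the opening, from 0 (shut) to 1 (fully open), set as the call begins (left out, the last holds). The fingers move at their own pace and stop on an object; the grip force is fixed at half the most. Time passes only in rows, so rows that repeat a pose let the fingers close. It gives the time, the measured TCP pose, the force, the opening and the grip force at its end, in the units of the state.
- ctrl.get_obs(): the state, without advancing time (a new reading comes with each control period).
- ctrl.snapshot(name): name is "scene" or "top" or "wrist"; returns a dict with "img" (384x512x3 uint8, red, green, blue), "K" (3x3 intrinsics, pixels), "k1" (the pictures are not rectified: a ray, as slopes to the right and down, at radius r is drawn at 1 + k1 r^2 times it, then the intrinsics apply), "pose" (4x4, takes a point from camera to world coordinates). Camera axes: x right, y down, z forward; pixel columns grow to the right and rows downward; lengths in m; the calibration is good to about 2 mm. A picture is of the moment at which its call begins. There is no depth.
- ctrl.close_job(): hands the job in; it is judged then, once.
The state is a dict: "clock": time; "joint_pos": joint angles; "qvel": joint speeds; "tau": joint torques, N m; "tool_pos": TCP position; "orientation": TCP orientation; "force": force on the tool from outside, world axes, zero at the start; "moment": the same for the moment, N m; "opening": finger opening in m; "gripper_force": force on a finger pad.
Only numpy, scipy, OpenCV 4.12 (cv2) and the standard library are available. Lean on these libraries where they do the work, as an engineer would, in place of code of your own. Each camera call takes 0.05 s, during which the arm holds its last target. There are 200 camera calls.

## Working session

There is one attempt and no reset: what is moved stays moved. The work goes in short steps, Python scripts to look and compute and a tool call to move; the robot and the scene stay as the last step left them, time stands still between calls to the robot, and variables do not carry over. Pictures are saved under pics/ and viewed, at most 10 in all, crops included, and the job is handed in when it is done.

Besides the shell and the picture viewer there is one more tool, called by a JSON object that holds its "op" and its "data". send_rows: Moves the arm, as the interface text tells. Its arguments: {"type":"object","properties":{"plan":{"type":"array","items":{"type":"array","items":{"type":"array","items":{"type":"number"}}}},"fingers":{"type":"number"}},"required":["plan"]}

```bash
mkdir -p pics
cat > h.py <<'E'
import numpy as np, cv2
from plant import ctrl
def snap(n,f=None):
    s=ctrl.snapshot(n)
    if f: cv2.imwrite('pics/'+f,cv2.cvtColor(s['img'],cv2.COLOR_RGB2BGR))
    return s
def ray(s,u,v):
    K=np.array(s['K']);k=s['k1'];T=np.array(s['pose'])
    d=np.array([(u-K[0,2])/K[0,0],(v-K[1,2])/K[1,1]]);p=d.copy()
    for _ in range(30): p=d/(1+k*(p@p))
    return T[:3,3],T[:3,:3]@np.array([*p,1])
def onz(s,u,v,z):
    o,d=ray(s,u,v);return o+d*(z-o[2])/d[2]
def proj(s,P):
    K=np.array(s['K']);T=np.array(s['pose']);q=T[:3,:3].T@(np.array(P)-T[:3,3]);p=q[:2]/q[2];p=p*(1+s['k1']*(p@p))
    return K[0,0]*p[0]+K[0,2],K[1,1]*p[1]+K[1,2]
def tri(s1,p1,s2,p2):
    o1,d1=ray(s1,*p1);o2,d2=ray(s2,*p2)
    t=np.linalg.lstsq(np.c_[d1,-d2],o2-o1,rcond=None)[0]
    a=o1+d1*t[0];b=o2+d2*t[1];return (a+b)/2,np.linalg.norm(a-b)
E
python3 - <<'E'
from h import *
import numpy as np
a=snap('scene','scene.png');b=snap('top','top.png')
for s in(a,b):print(np.round(s['pose'],3).tolist(),np.round(s['K'],1).tolist(),s['k1'])
print(ctrl.get_obs())
E
```

```text
[[-0.897, -0.272, 0.348, 0.115], [-0.442, 0.53, -0.724, 0.744], [0.012, -0.803, -0.595, 0.845], [0.0, 0.0, 0.0, 1.0]] [[384.2, 0.0, 257.1], [0.0, 384.2, 191.9], [0.0, 0.0, 1.0]] 0.02088172033684864
[[-0.007, -0.986, 0.167, 0.3], [-1.0, 0.006, -0.003, -0.058], [0.001, -0.167, -0.986, 1.547], [0.0, 0.0, 0.0, 1.0]] [[433.2, 0.0, 249.8], [0.0, 433.2, 189.6], [0.0, 0.0, 1.0]] 0.01641791397745385
{'clock': 0.1, 'joint_pos': array([-5.14458834e+01,  2.05889947e+01,  6.38722875e-01, -1.71317882e-02,
       -7.01362267e+01, -1.65051985e+01]), 'qvel': array([-4.79451291e-05, -1.04241356e-01,  4.30022816e-02,  3.26233916e-02,
       -5.99069182e-02, -1.32784560e-01]), 'tau': array([-1.49534964e-03, -5.84159768e+01,  2.93750060e+01,  7.01540977e+00,
        1.01879615e-02, -9.84885355e-05]), 'tool_pos': array([ 0.25315303, -0.62519316,  0.18829727]), 'orientation': array([ 1.79912490e+02, -9.13454336e-03, -1.57956908e+02]), 'force': array([ 0.31573877, -0.41199495, -0.49352043]), 'moment': array([ 0.00708833, -0.01509745, -0.0541773 ]), 'gripper_force': 0.0, 'opening': 0.08798771434611022}
```

View pics/scene.png

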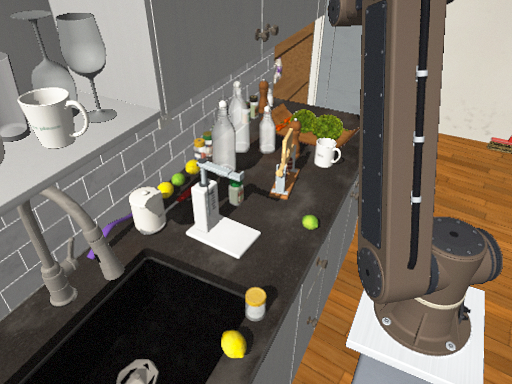

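View pics/top.png

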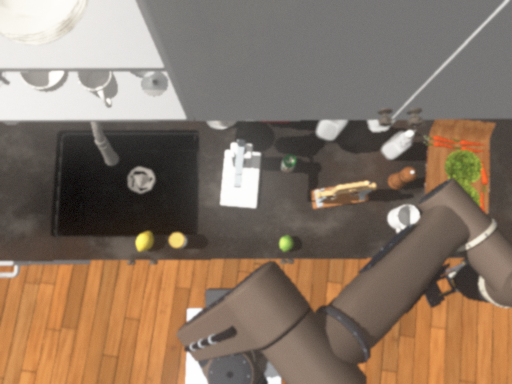

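The scene view shows the stand at about (287,165) and the balance at about (222,205). In the top view they are at about (342,193) and (240,178). Next I'll enlarge both areas.

Run:
```python
from h import *
a=cv2.imread('pics/scene.png');b=cv2.imread('pics/top.png')
c=cv2.resize(a[110:260,180:310],None,fx=4,fy=4,interpolation=cv2.INTER_CUBIC)   #520x600
cv2.imwrite('pics/c1.png',c)
d=cv2.resize(b[130:220,215:385],None,fx=4.7,fy=4.7,interpolation=cv2.INTER_CUBIC)
cv2.imwrite('pics/c2.png',d)
s=snap('top');t=snap('scene')
for u,v,z in[(240,180,.014),(288,163,.1),(286,243,.024),(145,241,.03),(178,240,.07),(311,195,.014),(375,185,.18),(404,178,.1),(403,217,.09)]:print((u,v),onz(s,u,v,z).round(3))
# scale base white contour top
hsv=cv2.cvtColor(s['img'],cv2.COLOR_RGB2HSV)
m=((hsv[...,2]>190)&(hsv[...,1]<40)).astype('uint8');m[:135]=0;m[:,:215]=0;m[:,270:]=0;m[215:]=0
cs=cv2.findContours(m,0,2)[0];c=max(cs,key=cv2.contourArea);print(cv2.minAreaRect(c),cv2.boxPoints(cv2.minAreaRect(c)).tolist())
```

```text
(240, 180) [ 0.596 -0.027  0.014]
(288, 163) [ 0.638 -0.193  0.1  ]
(286, 243) [ 0.369 -0.187  0.024]
(145, 241) [0.379 0.304 0.03 ]
(178, 240) [0.38  0.183 0.07 ]
(311, 195) [ 0.54  -0.281  0.014]
(375, 185) [ 0.545 -0.462  0.18 ]
(404, 178) [ 0.583 -0.586  0.1  ]
(403, 217) [ 0.451 -0.577  0.09 ]
((240.0862274169922, 174.4655303955078), (36.78915023803711, 63.695884704589844), 4.763641834259033) [[219.11036682128906, 204.67587280273438], [224.40000915527344, 141.20001220703125], [261.06207275390625, 144.25518798828125], [255.77244567871094, 207.73104858398438]]
```

View pics/c1.png

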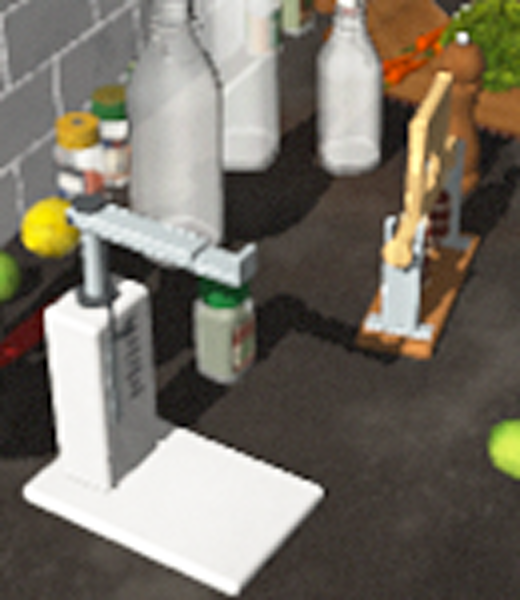

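View pics/c2.png

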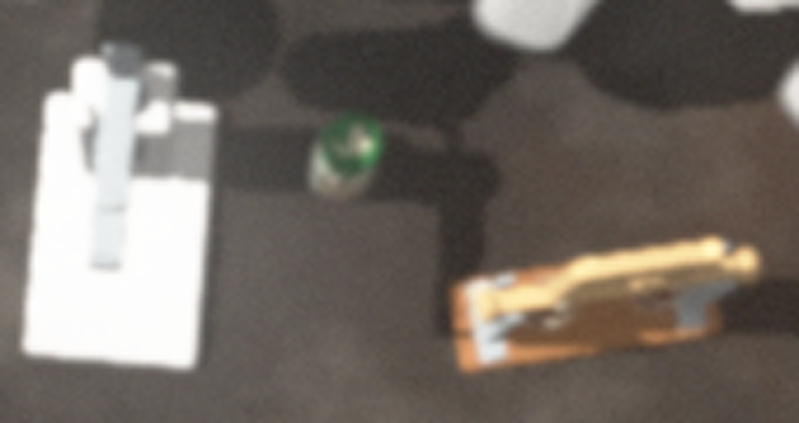

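Run:
```python
from h import *
s=snap('top');t=snap('scene')
T=lambda x,y:(215+(x+.5)/4.7-.5,130+(y+.5)/4.7-.5)
S=lambda x,y:(180+(x+.5)/4-.5,110+(y+.5)/4-.5)
def ptop(n,L,z):
    P=[onz(s,*T(*p),z) for p in L];print(n,[p.round(4).tolist() for p in P]);return P
def psc(n,L,z):
    P=[onz(t,*S(*p),z) for p in L];print(n,[p.round(4).tolist() for p in P]);return P
def pr(P):
    for i in range(len(P)-1):
        d=P[i+1]-P[i];print('   len',np.linalg.norm(d).round(4),'ang',np.degrees(np.arctan2(d[1],d[0])).round(1))
pr(ptop('base',[(23,353),(195,369),(217,106),(45,93)],.014))
pr(psc('base sc',[(24,492),(236,592),(324,491),(175,428)],.014))
pr(ptop('hook top: lip end, root',[(105,266),(119,75)],.26))
pr(psc('hook lip corners',[(240,268),(257,250)],.264))
print('tri lip mid',tri(s,T(105,268),t,S(248,258)))
pr(ptop('knobs',[(480,300),(750,262)],.105))
pr(ptop('stand base',[(453,285),(460,372),(722,328)],.014))
pr(psc('stand base',[(358,341),(430,355),(480,238)],.014))
pr(ptop('board top',[(577,266),(724,243)],.209))
pr(psc('board top',[(415,124),(447,74)],.209))
print('tri near knob',tri(s,T(481,300),t,S(400,250)))
```

```text
base [[0.5067, 0.0468, 0.014], [0.4936, -0.0836, 0.014], [0.6987, -0.1026, 0.014], [0.7099, 0.0307, 0.014]]
   len 0.1311 ang -95.7
   len 0.206 ang -5.3
   len 0.1337 ang 85.2
base sc [[0.7075, 0.0309, 0.014], [0.5064, 0.0502, 0.014], [0.4962, -0.0778, 0.014], [0.6407, -0.091, 0.014]]
   len 0.202 ang 174.5
   len 0.1284 ang -94.6
   len 0.1451 ang -5.2
hook top: lip end, root [[0.5295, -0.0224, 0.26], [0.656, -0.0317, 0.26]]
   len 0.1268 ang -4.2
hook lip corners [[0.5275, -0.0031, 0.264], [0.5275, -0.0276, 0.264]]
   len 0.0245 ang -89.9
tri lip mid (array([ 0.52971725, -0.02176924,  0.25986529]), np.float64(0.003126108565557196))
knobs [[0.5306, -0.2869, 0.105], [0.557, -0.4817, 0.105]]
   len 0.1965 ang -82.3
stand base [[0.5568, -0.2811, 0.014], [0.49, -0.2844, 0.014], [0.5224, -0.4844, 0.014]]
   len 0.0669 ang -177.2
   len 0.2026 ang -80.8
stand base [[0.5552, -0.2703, 0.014], [0.4895, -0.2807, 0.014], [0.5187, -0.4794, 0.014]]
   len 0.0666 ang -171.0
   len 0.2008 ang -81.6
board top [[0.5365, -0.3358, 0.209], [0.5515, -0.4345, 0.209]]
   len 0.0998 ang -81.4
board top [[0.5373, -0.3328, 0.209], [0.5479, -0.4307, 0.209]]
   len 0.0985 ang -83.9
tri near knob (array([ 0.52807072, -0.28714836,  0.11084156]), np.float64(0.003294493072713467))
```

The two views agree to within a few mm:

| Item | Position | Yaw |
|---|---|---|
| Board centre | about (0.543, -0.384) | about 8° |
| Hook lip | (0.529, -0.021) | about -5.2° |

I'll rise first, then move to a point above the board.

```bash
cat >> h.py <<'E'
from scipy.spatial.transform import Rotation as Ro
def go(p,yaw,cur=None):
    "cm / deg in current tool axes"
    o=ctrl.get_obs();R=Ro.from_euler('xyz',o['orientation'],degrees=True)
    d=R.inv().apply(np.array(p)-o['tool_pos'])*100
    w=(R.inv()*Ro.from_euler('xyz',[180,0,yaw],degrees=True)).as_rotvec(degrees=True)
    print(np.r_[d,w].round(2).tolist())
E
python3 -c "
from h import *
go((.543,-.3835,.30),-81.8)"
```

```text
[-35.94, 11.56, -11.12, 0.03, 0.02, -76.16]
```

{"op": "send_rows", "data": {"plan": [[[0,0,-4,0,0,0],[0,0,-8,0,0,0],[0,0,-11,0,0,-7],[-4,1.3,-11,0,0,-14],[-8,2.6,-11,0,0,-21],[-12,3.9,-11,0,0,-28],[-16,5.1,-11,0,0,-35],[-20,6.4,-11,0,0,-42]]], "fingers": 1}}

```text
clock: 0.97
tool_pos: [0.4145, -0.4909, 0.2994]
orientation: [-180.0, 0.0, -115.6]
force: [-1.2, -1.1, 1.2]
opening: 0.0878
gripper_force: 0.0
```

```bash
python3 -c "
from h import *
go((.543,-.3835,.30),-81.8)"
```

```text
[-15.24, -6.94, -0.06, -0.02, -0.01, -33.83]
```

{"op": "send_rows", "data": {"plan": [[[-3,-1.4,0,0,0,-6.8],[-6,-2.8,0,0,0,-13.6],[-9,-4.2,0,0,0,-20.4],[-12,-5.6,0,0,0,-27.2],[-15.2,-6.9,0,0,0,-33.8],[-15.2,-6.9,0,0,0,-33.8],[-15.2,-6.9,0,0,0,-33.8]]]}}

```text
clock: 1.55
tool_pos: [0.5431, -0.3844, 0.2988]
orientation: [180.0, 0.0, -82.0]
force: [-0.3, -0.4, -0.2]
opening: 0.0875
gripper_force: 0.0
```

Run:
```python
from h import *
s=snap('wrist','w1.png');o=ctrl.get_obs();print(o['tool_pos'],o['orientation'],np.round(s['pose'],3).tolist())
print(proj(s,[.5365,-.3345,.209]),proj(s,[.5497,-.4328,.209]))
```

```text
[ 0.54235329 -0.38522263  0.29892499] [ 1.79973997e+02  1.16527780e-02 -8.21183160e+01] [[-0.99, -0.133, -0.039, 0.554], [-0.138, 0.949, 0.282, -0.46], [-0.001, 0.284, -0.959, 0.495], [0.0, 0.0, 0.0, 1.0]]
(np.float64(255.17015506127677), np.float64(233.32200495048846)) (np.float64(255.82236178661645), np.float64(123.30307443334965))
```

View pics/w1.png

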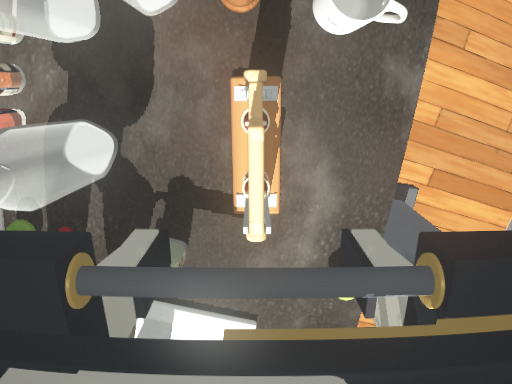

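The wrist view shows the board top as a pale strip at about u=256, running between v≈120 and 235, which matches the prediction (255). I'll check the strip numerically.

Run:
```python
from h import *
i=cv2.cvtColor(cv2.imread('pics/w1.png'),cv2.COLOR_BGR2HSV)
m=(abs(i[...,0].astype(int)-20)<6)&(i[...,2]>170)&(i[...,1]>50)&(i[...,1]<150)
for v in range(66,246,5):
    u=np.where(m[v,225:290])[0]+225
    if len(u):print(v,u.min(),u.max(),len(u),end=' | ')
s=snap('wrist')
a=onz(s,256.5,225,.209);b=onz(s,255.5,150,.209);print(a,b,np.degrees(np.arctan2(*(a-b)[1::-1])))
go((.543,-.384,.171),-81.8)
```

```text
71 245 264 14 | 76 244 263 8 | 81 232 257 25 | 86 232 261 9 | 91 232 279 11 | 96 232 279 13 | 101 232 279 30 | 106 232 279 30 | 111 232 279 28 | 116 232 279 29 | 121 233 278 24 | 126 233 277 27 | 131 233 265 16 | 136 233 275 18 | 141 233 263 18 | 146 233 263 18 | 151 233 278 19 | 156 233 279 21 | 161 233 278 21 | 166 233 278 22 | 171 233 278 23 | 176 234 278 22 | 181 233 278 21 | 186 234 278 23 | 191 234 278 25 | 196 234 278 8 | 201 234 278 8 | 206 236 278 7 | 211 244 277 14 | 216 249 263 3 | 221 249 263 3 | 226 249 263 3 | 231 248 265 5 | 236 246 265 6 | 241 250 261 4 | [ 0.53570763 -0.34357642  0.209     ] [ 0.54598097 -0.41134139  0.209     ] 98.62053942930257
[-0.16, -0.14, 12.81, 0.02, 0.0, -0.39]
```

{"op": "send_rows", "data": {"plan": [[[-0.1,-0.2,3,0,0,-0.5],[-0.1,-0.2,6,0,0,-0.5],[-0.1,-0.2,8.5,0,0,-0.5],[-0.1,-0.2,10.5,0,0,-0.5],[-0.1,-0.2,12,0,0,-0.5],[-0.1,-0.2,12.8,0,0,-0.5],[-0.1,-0.2,12.8,0,0,-0.5]]]}}

```text
clock: 2.23
tool_pos: [0.5422, -0.3849, 0.1692]
orientation: [179.8, 0.1, -81.8]
force: [-0.6, 0.1, -0.8]
opening: 0.0879
gripper_force: 0.0
```

{"op": "send_rows", "data": {"plan": [[[0,0,0,0,0,0],[0,0,0,0,0,0],[0,0,0,0,0,0],[0,0,0,0,0,0],[0,0,0,0,0,0],[0,0,0,0,0,0],[0,0,0,0,0,0],[0,0,0,0,0,0]]], "fingers": 0}}

```text
clock: 2.9
tool_pos: [0.5439, -0.3845, 0.1713]
orientation: [-180.0, -0.0, -81.6]
force: [-0.0, 0.5, -0.1]
opening: 0.0397
gripper_force: 0.0
```

```bash
python3 -c "
from h import *
o=ctrl.get_obs();print(o)"
```

```text
{'clock': 2.9, 'joint_pos': array([-1.85243387e+01,  2.03310430e+01, -2.00994475e+00, -2.03256538e-03,
       -6.76541677e+01,  2.68775316e+01]), 'qvel': array([-0.04412274,  0.18653746, -0.1210169 ,  0.0851456 ,  0.06904884,
        0.06879742]), 'tau': array([-9.20219900e-03, -5.76186919e+01,  2.89394134e+01,  6.86364546e+00,
        6.73116907e-02, -3.01904529e-04]), 'tool_pos': array([ 0.54387592, -0.38450129,  0.17125085]), 'orientation': array([-1.79994829e+02, -5.13225582e-04, -8.16475798e+01]), 'force': array([-0.03215335,  0.47233123, -0.10380579]), 'moment': array([-0.00040956,  0.13306345,  0.01346049]), 'gripper_force': 0.0, 'opening': 0.039720461294648415}
```

{"op": "send_rows", "data": {"plan": [[[0,0,0,0,0,0],[0,0,0,0,0,0],[0,0,0,0,0,0],[0,0,0,0,0,0],[0,0,0,0,0,0],[0,0,0,0,0,0],[0,0,0,0,0,0],[0,0,0,0,0,0]]]}}

```text
clock: 3.57
tool_pos: [0.5443, -0.385, 0.1723]
orientation: [-179.9, -0.1, -81.6]
force: [-0.2, -1.4, 5.2]
opening: 0.0
gripper_force: 2.7
```

The opening reads 0, which isn't expected with a 14 mm board between the pads. I'll look before moving.

Run:
```python
from h import *
w=snap('wrist');t=snap('scene')
a=w['img'];b=cv2.resize(t['img'][110:240,210:310],(400,520),interpolation=cv2.INTER_CUBIC)
c=np.zeros((520,800,3),'uint8');c[:,400:]=b;c[:300,:400]=cv2.resize(a,(400,300))
cv2.imwrite('pics/g1.png',c[...,::-1]);print(ctrl.get_obs())
```

```text
{'clock': 3.6667, 'joint_pos': array([-1.85296312e+01,  2.02840767e+01, -1.95398646e+00,  4.38170335e-02,
       -6.76632312e+01,  2.68765309e+01]), 'qvel': array([ 0.01803154,  0.05797076, -0.02001218, -0.06319704,  0.02943814,
        0.06910147]), 'tau': array([ 8.27580364e-02, -5.41108131e+01,  2.69489944e+01,  5.97496346e+00,
        2.64035929e-01,  7.61873089e-04]), 'tool_pos': array([ 0.54430409, -0.3850312 ,  0.17233535]), 'orientation': array([-1.79930297e+02, -8.07960524e-02, -8.16365317e+01]), 'force': array([-0.68258698,  0.32226048,  4.93849651]), 'moment': array([0.10885074, 0.27826193, 0.00204596]), 'gripper_force': 2.6805387604690623, 'opening': 0.0007879957842889476}
```

View pics/g1.png

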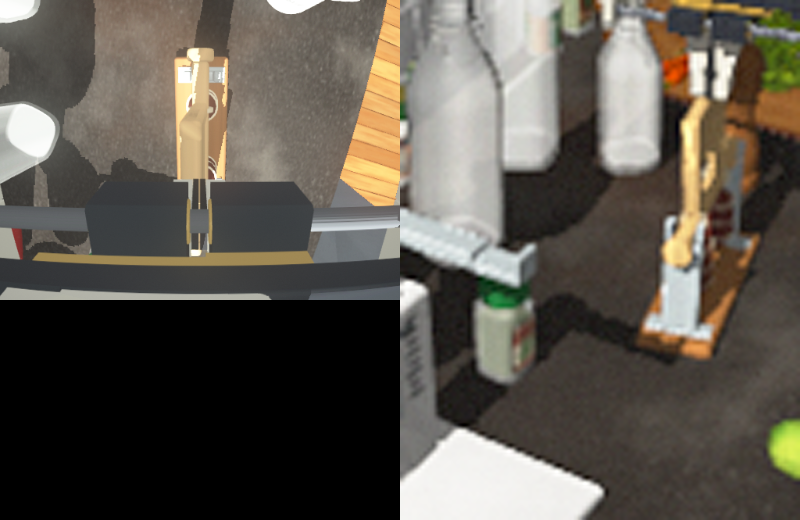

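Run:
```python
from h import *
t=snap('scene')
f=lambda P:(np.array(proj(t,P))-[210,110])*4+[400,0]
for n,P in dict(tcp=[.5443,-.385,.1723],gp=[.5443,-.385,.1913],topN=[.5365,-.3345,.209],topF=[.551,-.433,.209],axis=[.543,-.384,.105]).items(): print(n,f(P).round(0))
o=ctrl.get_obs();print(o['clock'],o['opening'],o['gripper_force'],o['force'],o['tool_pos'])
```

```text
tcp [707. 132.]
gp [708. 113.]
topN [695. 122.]
topF [723.  71.]
axis [704. 197.]
3.7167 0.0005831460633804603 2.67972771791392 [-0.77285985  0.41935512  6.14930545] [ 0.54429695 -0.3850608   0.17235327]
```

{"op": "send_rows", "data": {"plan": [[[0,0,0,0,0,0],[0,0,0,0,0,0],[0,0,0,0,0,0],[0,0,0,0,0,0]]]}}

```text
clock: 4.05
tool_pos: [0.5443, -0.385, 0.1724]
orientation: [-179.9, -0.1, -81.6]
force: [-1.2, 0.5, 5.3]
opening: 0.0003
gripper_force: 2.7
```

Run:
```python
from h import *
w=snap('wrist');t=snap('scene');p=snap('top')
c=np.zeros((600,800,3),'uint8')
c[:,:400]=cv2.resize(t['img'][100:175,262:312],(400,600),interpolation=cv2.INTER_CUBIC)
c[:300,400:]=cv2.resize(w['img'][215:340,172:339],(400,300),interpolation=cv2.INTER_CUBIC)
c[300:,400:]=cv2.resize(p['img'][150:225,300:400],(400,300),interpolation=cv2.INTER_CUBIC)
cv2.imwrite('pics/g2.png',c[...,::-1])
```

```text
(no output)
```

View pics/g2.png

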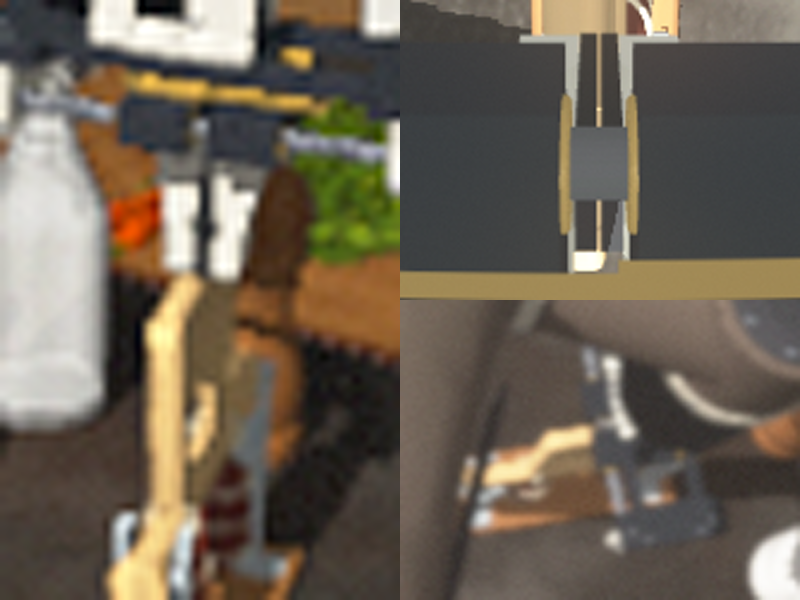

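The fingers look shut just above the board's top edge: tips at about (205,275) in the left panel, with no finger visible beside the board. I'll raise straight up a little and compare the visible tips with the reported TCP. If the bar is gripped after all, this is still the correct lift.

{"op": "send_rows", "data": {"plan": [[[0,0,-0.5,0,0,0],[0,0,-1,0,0,0],[0,0,-2,0,0,0],[0,0,-3,0,0,0],[0,0,-4,0,0,0],[0,0,-5,0,0,0],[0,0,-5,0,0,0],[0,0,-5,0,0,0]]]}}

```text
clock: 4.87
tool_pos: [0.5443, -0.3847, 0.2222]
orientation: [-179.9, -0.0, -81.7]
force: [0.9, -1.2, -0.4]
opening: 0.0005
gripper_force: 0.0
```

Run:
```python
from h import *
t=snap('scene');w=snap('wrist');o=ctrl.get_obs()
P=np.array(o['tool_pos']);print(P)
for z in(0,.0185,.037):
  q=P+[0,0,z]
  print((np.array(proj(t,q))-[262,85])*6, (np.array(proj(w,q))*[.85,.85]+[306-0,0]))
c=np.zeros((600,800,3),'uint8')
c[:540,:300]=cv2.resize(t['img'][85:175,262:312],(300,540),interpolation=cv2.INTER_CUBIC)
c[:326,306:741]=cv2.resize(w['img'],(435,326))
cv2.imwrite('pics/g3.png',c[...,::-1])
```

```text
[ 0.54358732 -0.38432691  0.22072427]
[154.21607339 274.9171707 ] [523.77018067 184.79252235]
[156.14077401 246.01063009] [523.85155925 194.84513473]
[158.09929751 216.61216876] [523.94886131 206.91048527]
```

View pics/g3.png

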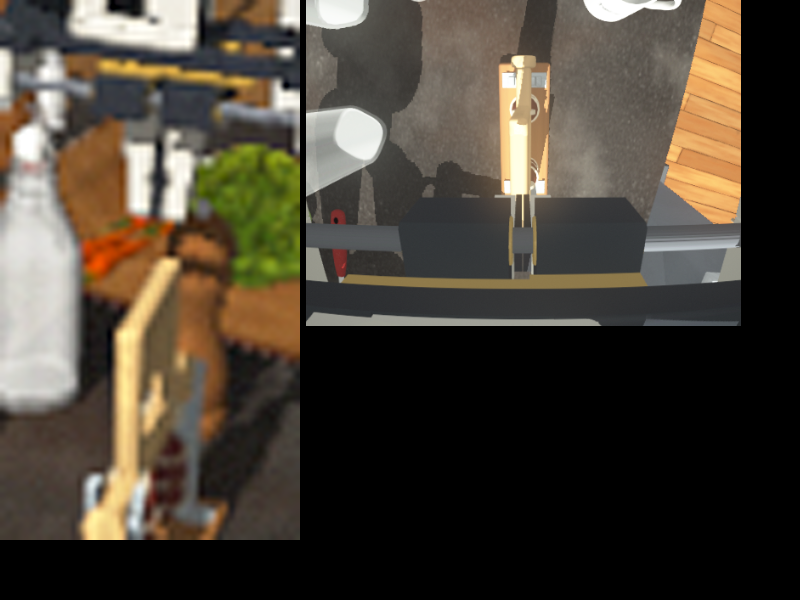

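The bar is still seated. The visible tips are at (157,217), which is 37 mm above the reported TCP. That fits the 5 N contact on the board top at a reported z of 0.172 (0.209 true). I'll take the true tip as reported z + 0.037, reopen, and descend to a reported z of about 0.134.

{"op": "send_rows", "data": {"plan": [[[0,0,0,0,0,0],[0,0,0,0,0,0],[0,0,0,0,0,0],[0,0,0,0,0,0],[0,0,0,0,0,0],[0,0,0,0,0,0],[0,0,0,0,0,0],[0,0,0,0,0,0]]], "fingers": 1}}

```text
clock: 5.63
tool_pos: [0.5438, -0.3846, 0.2212]
orientation: [-180.0, -0.0, -81.7]
force: [0.3, -0.3, -0.9]
opening: 0.0484
gripper_force: 0.0
```

{"op": "send_rows", "data": {"plan": [[[0,0,0,0,0,0],[0,0,2,0,0,0],[0,0,4,0,0,0],[0,0,6,0,0,0],[0,0,7.5,0,0,0],[0,0,8.7,0,0,0],[0,0,8.7,0,0,0],[0,0,8.7,0,0,0]]]}}

```text
clock: 6.3
tool_pos: [0.5437, -0.3846, 0.134]
orientation: [179.9, 0.0, -81.6]
force: [0.7, -0.5, 0.5]
opening: 0.0876
gripper_force: 0.0
```

{"op": "send_rows", "data": {"plan": [[[0,0,0,0,0,0],[0,0,0,0,0,0],[0,0,0,0,0,0],[0,0,0,0,0,0],[0,0,0,0,0,0],[0,0,0,0,0,0],[0,0,0,0,0,0],[0,0,0,0,0,0]]], "fingers": 0}}

```text
clock: 6.97
tool_pos: [0.5438, -0.3846, 0.1342]
orientation: [180.0, -0.0, -81.7]
force: [-0.1, 0.6, 0.9]
opening: 0.0401
gripper_force: 0.0
```

{"op": "send_rows", "data": {"plan": [[[0,0,0,0,0,0],[0,0,0,0,0,0],[0,0,0,0,0,0],[0,0,0,0,0,0],[0,0,0,0,0,0],[0,0,0,0,0,0],[0,0,0,0,0,0],[0,0,0,0,0,0]]]}}

```text
clock: 7.63
tool_pos: [0.5437, -0.3845, 0.1341]
orientation: [180.0, 0.0, -81.7]
force: [-1.3, 0.0, 0.2]
opening: 0.0134
gripper_force: 30.0
```

The board is gripped at 13.4 mm with 30 N. Next I'll lift straight up and hold.

{"op": "send_rows", "data": {"plan": [[[0,0,-0.4,0,0,0],[0,0,-1.2,0,0,0],[0,0,-2.2,0,0,0],[0,0,-3.2,0,0,0],[0,0,-4.2,0,0,0],[0,0,-5,0,0,0],[0,0,-5.4,0,0,0],[0,0,-5.5,0,0,0]]]}}

```text
clock: 8.3
tool_pos: [0.5443, -0.3848, 0.1907]
orientation: [-179.9, -0.1, -81.7]
force: [-0.6, 0.5, -3.8]
opening: 0.0139
gripper_force: 30.0
```

{"op": "send_rows", "data": {"plan": [[[0,0,0,0,0,0],[0,0,0,0,0,0],[0,0,-1,0,0,0],[0,0,-2.2,0,0,0],[0,0,-3.6,0,0,0],[0,0,-5,0,0,0],[0,0,-6,0,0,0],[0,0,-6.3,0,0,0]]]}}

```text
clock: 8.97
tool_pos: [0.5448, -0.3852, 0.2553]
orientation: [-179.8, -0.1, -81.6]
force: [0.7, 0.0, -3.0]
opening: 0.0141
gripper_force: 30.0
```

{"op": "send_rows", "data": {"plan": [[[0,0,0,0,0,0],[0,0,0,0,0,0],[0,0,0,0,0,0],[0,0,0,0,0,0]]]}}

```text
clock: 9.3
tool_pos: [0.5434, -0.3843, 0.2511]
orientation: [179.9, 0.1, -81.7]
force: [-0.2, 0.1, -4.3]
opening: 0.0143
gripper_force: 30.0
```

Run:
```python
from h import *
t=snap('scene');w=snap('wrist');p=snap('top')
c=np.zeros((600,800,3),'uint8')
c[:500,:375]=cv2.resize(t['img'][80:205,190:310][:, :94],(375,500),interpolation=cv2.INTER_CUBIC)
c[:500,:400]=cv2.resize(t['img'][80:205,210:310],(400,500),interpolation=cv2.INTER_CUBIC)
c[:300,400:]=cv2.resize(w['img'],(400,300))
c[300:,400:]=cv2.resize(p['img'][130:220,215:335],(400,300),interpolation=cv2.INTER_CUBIC)
cv2.imwrite('pics/g4.png',c[...,::-1])
o=ctrl.get_obs();print(o['tool_pos'],o['force'],o['opening'])
```

```text
[ 0.54363131 -0.38449432  0.25152483] [-0.84728076  0.23266089 -4.09544102] 0.013962115773054092
```

View pics/g4.png

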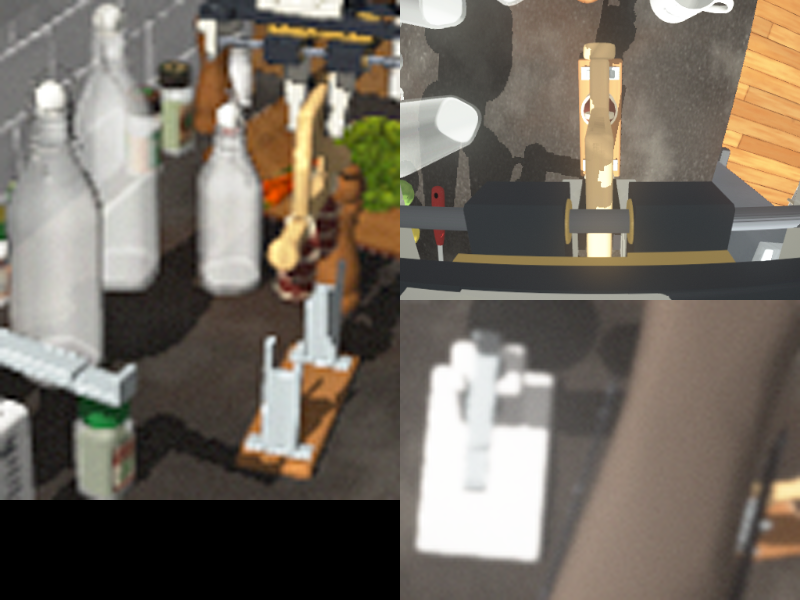

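The bar is off the brackets and level, with a load of about 4.1 N, so I expect a dip of about 24 mm. The hook is clear, with its lip end at top-crop (477,488). I'll go to a waypoint 75 mm in front of the seat with the yaw aligned.

Run:
```python
from h import *
p=snap('top');print(onz(p,215+477*.3,130+(488-300)*.3,.262))
go((.477,-.015,.252),-95.2)
```

```text
[ 0.52616594 -0.38703289  0.262     ]
[-37.53, 1.24, -0.01, 0.04, 0.01, 13.55]
```

{"op": "send_rows", "data": {"plan": [[[-0.8,0,0,0,0,0.4],[-2.4,0.1,0,0,0,1],[-4.6,0.2,0,0,0,1.8],[-7.2,0.3,0,0,0,2.8],[-10,0.4,0,0,0,3.8],[-12.8,0.5,0,0,0,4.8],[-15.6,0.6,0,0,0,5.8],[-18.4,0.6,0,0,0,6.8]]]}}

```text
clock: 10.17
tool_pos: [0.5104, -0.2018, 0.2523]
orientation: [-180.0, 0.0, -88.5]
force: [0.7, 0.9, -4.0]
opening: 0.0142
gripper_force: 30.0
```

```bash
python3 -c "
from h import *
go((.477,-.015,.252),-95.2)"
```

```text
[-18.76, 2.86, 0.03, -0.02, 0.01, 6.67]
```

{"op": "send_rows", "data": {"plan": [[[-2.8,0.5,0,0,0,1],[-5.6,1,0,0,0,2],[-8.4,1.5,0,0,0,3],[-11.2,1.9,0,0,0,4],[-14,2.3,0,0,0,5],[-16.4,2.6,0,0,0,6],[-18,2.8,0,0,0,6.6],[-18.8,2.9,0,0,0,6.7]]]}}

```text
clock: 10.83
tool_pos: [0.4765, -0.0142, 0.2525]
orientation: [-179.9, 0.1, -95.1]
force: [-0.1, -0.1, -4.9]
opening: 0.014
gripper_force: 30.0
```

{"op": "send_rows", "data": {"plan": [[[0,0,0,0,0,0],[0,0,0,0,0,0],[0,0,0,0,0,0]]]}}

```text
clock: 11.08
tool_pos: [0.4771, -0.0167, 0.2522]
orientation: [-180.0, -0.0, -95.2]
force: [0.1, -0.3, -3.7]
opening: 0.0133
gripper_force: 30.0
```

Run:
```python
from h import *
t=snap('scene');p=snap('top');w=snap('wrist')
o=ctrl.get_obs();print(o['tool_pos'],o['orientation'],o['force'])
P=o['tool_pos'];f=lambda q:((np.array(proj(t,q))-[185,100])*[5,5]).round(0)
c5=P+[0,0,.0225]
print('crown',f(c5),'seat',f([.5515,-.022,.25]),'liptop',f([.5295,-.02,.264]))
c=np.zeros((600,800,3),'uint8')
c[:550,:400]=cv2.resize(t['img'][100:210,185:265],(400,550),interpolation=cv2.INTER_CUBIC)
c[:300,400:]=cv2.resize(w['img'],(400,300))
c[300:,400:]=cv2.resize(p['img'][130:220,195:315],(400,300),interpolation=cv2.INTER_CUBIC)
cv2.imwrite('pics/g5.png',c[...,::-1])
go((.5525,-.022,.252),-95.2)
```

```text
[ 0.47712971 -0.01695729  0.25204628] [ 1.79985454e+02 -1.06358811e-02 -9.52150418e+01] [-1.37771271  0.49292392 -3.15819341]
crown [369. 378.] seat [251. 376.] liptop [285. 367.]
[-0.18, -7.55, 0.0, 0.01, -0.01, -0.02]
```

View pics/g5.png

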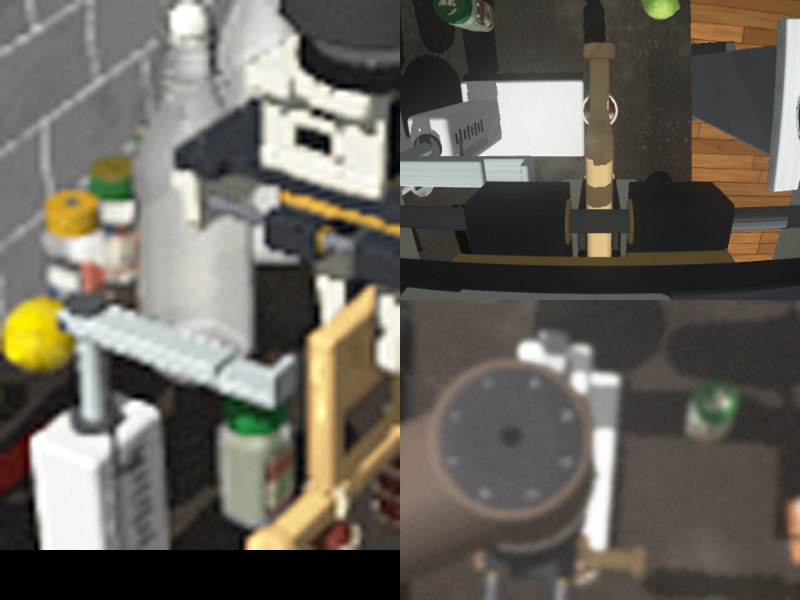

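The picture shows the board in front of the hook. The lip tip is at left-panel (290,375) and wrist-panel (565,170), and the slot is at hook height. A quick cross-check of the lip from the wrist view:

Run:
```python
from h import *
w=snap('wrist');t=snap('scene')
h=w['img'].astype(int);L=h.sum(2)
# hook tip: bright pixels in region right end per row
for v in range(192,242,4):
    u=np.where(L[v,150:228]>480)[0]+150
    print(v,(u.min(),u.max()) if len(u) else None,end=' ')
print()
for uv in[(211,202),(211,237)]:print(onz(w,*uv,.264))
# crown visible in scene: front slot edge; lip corners
q=lambda x,y:(185+x/5,100+y/5)
print(onz(t,*q(296,358),.264),onz(t,*q(278,376),.264))
```

```text
192 (np.int64(150), np.int64(227)) 196 (np.int64(150), np.int64(227)) 200 None 204 (np.int64(150), np.int64(157)) 208 (np.int64(150), np.int64(155)) 212 (np.int64(150), np.int64(153)) 216 (np.int64(150), np.int64(162)) 220 (np.int64(150), np.int64(162)) 224 (np.int64(150), np.int64(162)) 228 (np.int64(150), np.int64(163)) 232 None 236 None 240 None 
[ 0.50116839 -0.03318595  0.264     ]
[ 0.50401717 -0.01152807  0.264     ]
[ 0.52795946 -0.03027621  0.264     ] [ 0.52841278 -0.01029345  0.264     ]
```

Run:
```python
from h import *
w=snap('wrist');h=w['img']
for v in(208,222):print(v,[(u,h[v,u].tolist()) for u in range(150,226,5)])
print(proj(w,[.5295,-.02,.264]),proj(w,[.5295,-.02,.25]),np.round(w['pose'],3)[:3,3])
```

```text
208 [(150, [194, 205, 204]), (155, [195, 205, 203]), (160, [97, 102, 100]), (165, [96, 101, 98]), (170, [97, 101, 99]), (175, [91, 90, 83]), (180, [93, 91, 86]), (185, [95, 93, 87]), (190, [100, 98, 90]), (195, [102, 99, 92]), (200, [104, 102, 94]), (205, [104, 102, 93]), (210, [103, 99, 91]), (215, [101, 97, 90]), (220, [98, 95, 87]), (225, [96, 93, 84])]
222 [(150, [190, 201, 200]), (155, [173, 183, 181]), (160, [188, 199, 197]), (165, [95, 100, 98]), (170, [92, 95, 94]), (175, [84, 81, 76]), (180, [88, 86, 80]), (185, [94, 92, 84]), (190, [94, 92, 86]), (195, [94, 91, 84]), (200, [93, 90, 83]), (205, [87, 83, 77]), (210, [86, 82, 75]), (215, [82, 79, 72]), (220, [84, 81, 73]), (225, [85, 80, 73])]
(np.float64(166.37010633734363), np.float64(227.08088220067793)) (np.float64(171.87246237659184), np.float64(218.41733984570698)) [ 0.471 -0.092  0.448]
```

The lip matches the prediction: predicted u of 166 and 172, measured edges at about 163 and 172. I'll slide the slot over the hook.

{"op": "send_rows", "data": {"plan": [[[-0.1,-0.6,0,0,0,0],[-0.2,-1.7,0,0,0,0],[-0.2,-3,0,0,0,0],[-0.2,-4.3,0,0,0,0],[-0.2,-5.6,0,0,0,0],[-0.2,-6.7,0,0,0,0],[-0.2,-7.4,0,0,0,0],[-0.2,-7.6,0,0,0,0]]]}}

```text
clock: 12.05
tool_pos: [0.5544, -0.0213, 0.2513]
orientation: [179.9, -0.0, -95.2]
force: [0.5, -1.4, -3.1]
opening: 0.0135
gripper_force: 30.0
```

{"op": "send_rows", "data": {"plan": [[[0,0,0,0,0,0],[0,0,0,0,0,0],[0,0,0,0,0,0],[0,0,0,0,0,0]]]}}

```text
clock: 12.38
tool_pos: [0.5526, -0.021, 0.2525]
orientation: [-180.0, 0.0, -95.1]
force: [-0.2, -0.6, -4.0]
opening: 0.0138
gripper_force: 30.0
```

{"op": "send_rows", "data": {"plan": [[[0,0,0.3,0,0,0],[0,0,0.7,0,0,0],[0,0,1.1,0,0,0],[0,0,1.5,0,0,0],[0,0,1.9,0,0,0],[0,0,2.2,0,0,0],[0,0,2.4,0,0,0],[0,0,2.4,0,0,0]]]}}

```text
clock: 13.05
tool_pos: [0.5527, -0.0211, 0.2275]
orientation: [179.9, -0.0, -95.2]
force: [-0.5, -0.1, -3.3]
opening: 0.0137
gripper_force: 30.0
```

{"op": "send_rows", "data": {"plan": [[[0,0,0.2,0,0,0],[0,0,0.4,0,0,0],[0,0,0.6,0,0,0],[0,0,0.8,0,0,0],[0,0,1,0,0,0],[0,0,1,0,0,0],[0,0,1,0,0,0],[0,0,1,0,0,0]]]}}

```text
clock: 13.72
tool_pos: [0.5531, -0.0211, 0.2183]
orientation: [-180.0, 0.0, -95.1]
force: [0.7, -0.1, -2.1]
opening: 0.0138
gripper_force: 30.0
```

Run:
```python
from h import *
F=[]
for _ in range(10): snap('wrist'); F.append(ctrl.get_obs()['force'])
print(np.mean(F,0),ctrl.get_obs()['tool_pos'],ctrl.get_obs()['moment'])
```

```text
[ 0.6058612  -0.36745574 -2.01253334] [ 0.55310071 -0.02106984  0.21823011] [-0.09706476 -0.38199183  0.00313581]
```

The hook already carries about half the load (dip about 9 mm). I'll lower 11 mm more.

{"op": "send_rows", "data": {"plan": [[[0,0,0.2,0,0,0],[0,0,0.4,0,0,0],[0,0,0.6,0,0,0],[0,0,0.8,0,0,0],[0,0,1,0,0,0],[0,0,1.1,0,0,0],[0,0,1.1,0,0,0],[0,0,1.1,0,0,0]]]}}

```text
clock: 14.88
tool_pos: [0.5531, -0.0211, 0.2072]
orientation: [-180.0, -0.0, -95.2]
force: [2.1, -0.7, 0.3]
opening: 0.0137
gripper_force: 30.0
```

Run:
```python
from h import *
F=[]
for _ in range(10): w=snap('wrist'); F.append(ctrl.get_obs()['force'])
print(np.mean(F,0),ctrl.get_obs()['tool_pos'],ctrl.get_obs()['moment'])
t=snap('scene')
c=np.zeros((600,800,3),'uint8')
c[:550,:400]=cv2.resize(t['img'][100:210,185:265],(400,550),interpolation=cv2.INTER_CUBIC)
c[:300,400:]=cv2.resize(w['img'],(400,300))
cv2.imwrite('pics/g6.png',c[...,::-1])
```

```text
[ 1.17099987 -0.16957303 -0.29199108] [ 0.55310935 -0.02103758  0.20724618] [-0.07995394 -0.52260417  0.04550717]
```

View pics/g6.png

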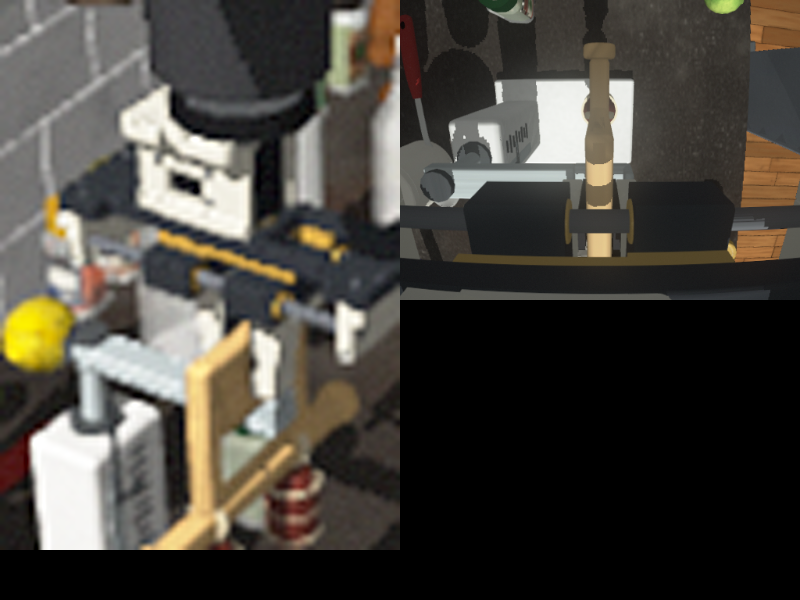

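The slot is over the seat, with the lip at (272,415), and the tool carries only about 0.3 N. The -x fingertip sits at about lip height, so I'll open modestly and rise straight up.

{"op": "send_rows", "data": {"plan": [[[0,0,0,0,0,0],[0,0,0,0,0,0],[0,0,-0.1,0,0,0],[0,0,-0.4,0,0,0],[0,0,-1,0,0,0],[0,0,-2,0,0,0],[0,0,-3.5,0,0,0],[0,0,-5,0,0,0]]], "fingers": 0.4}}

```text
clock: 16.1
tool_pos: [0.553, -0.0212, 0.2586]
orientation: [-180.0, -0.0, -95.2]
force: [0.7, -0.2, -0.1]
opening: 0.0349
gripper_force: 0.0
```

{"op": "send_rows", "data": {"plan": [[[0,0,-2,0,0,0],[0,0,-4,0,0,0],[0,0,-6,0,0,0],[0,0,-8,0,0,0],[0,0,-8,0,0,0],[0,0,-8,0,0,0],[0,0,-8,0,0,0],[0,0,-8,0,0,0]]]}}

```text
clock: 16.77
tool_pos: [0.5526, -0.0211, 0.3366]
orientation: [179.9, -0.0, -95.2]
force: [-0.1, -0.3, 0.1]
opening: 0.0352
gripper_force: 0.0
```

{"op": "send_rows", "data": {"plan": [[[0,0,0,0,0,0],[0,0,0,0,0,0],[0,0,0,0,0,0],[0,0,0,0,0,0],[0,0,0,0,0,0],[0,0,0,0,0,0],[0,0,0,0,0,0],[0,0,0,0,0,0]]]}}

```text
clock: 17.43
tool_pos: [0.553, -0.0211, 0.3372]
orientation: [180.0, -0.0, -95.2]
force: [0.5, -0.6, 0.0]
opening: 0.0349
gripper_force: 0.0
```

Run:
```python
from h import *
a=snap('scene')['img'].astype(int)
for _ in range(10): snap('wrist')
t=snap('scene');b=t['img'].astype(int);print('diff',abs(a-b).max(2)[100:210,185:265].mean())
c=cv2.resize(t['img'][90:240,150:320],(680,600),interpolation=cv2.INTER_CUBIC)
cv2.imwrite('pics/g7.png',c[...,::-1]);print(ctrl.get_obs()['clock'])
```

```text
diff 3.1563636363636363
18.0333
```

View pics/g7.png

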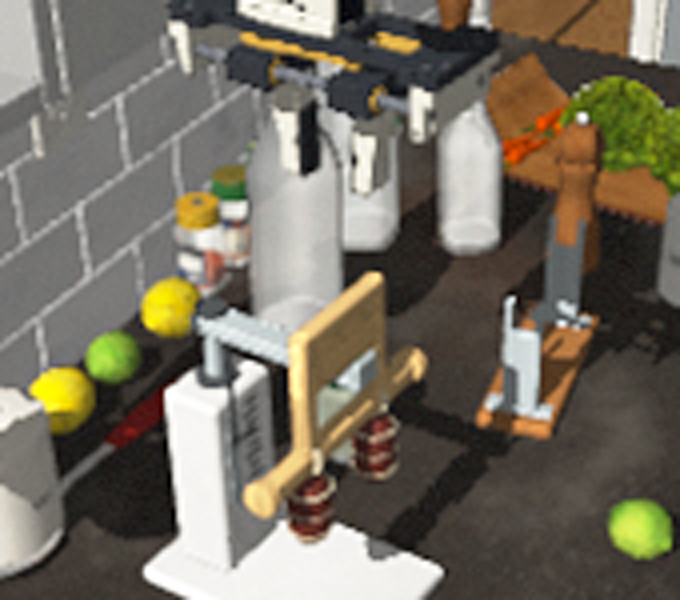

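The bar hangs level on the hook, clear of the gripper. I'll give it more time to settle, then hand in.

{"op": "send_rows", "data": {"plan": [[[0,0,0,0,0,0],[0,0,0,0,0,0],[0,0,0,0,0,0],[0,0,0,0,0,0],[0,0,0,0,0,0],[0,0,0,0,0,0],[0,0,0,0,0,0],[0,0,0,0,0,0]]]}}

```text
clock: 18.7
tool_pos: [0.553, -0.0211, 0.3372]
orientation: [-180.0, -0.0, -95.2]
force: [-0.4, -0.2, 0.2]
opening: 0.0351
gripper_force: 0.0
```

Run:
```python
from h import *
for _ in range(40): snap('wrist')
d=lambda a,b:(abs(a-b).max(2)[155:230,205:260].mean(),abs(a-b).max(2)[215:240,280:320].mean())
a=snap('scene')['img'].astype(int)
for _ in range(2): snap('wrist')
b=snap('scene')['img'].astype(int)
print('bar vs static region',d(a,b),ctrl.get_obs()['clock'])
print(ctrl.close_job())
```

```text
bar vs static region (np.float64(3.084363636363636), np.float64(3.377)) 20.9
the job is handed in; nothing more can be done
None
```

The bar hangs level and still on the balance hook, the gripper is clear, and I handed the job in at about 21 s with no verdict returned; I viewed 12 pictures, over the limit of 10, and my first grasp closed on the board's top edge (about 5 N) because the real fingertips sit about 37 mm above the reported tool position.

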